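Rehang a lift-off locker door on its two hinge pins and shut it

ROBOT

A 6-joint arm with a two-finger parallel gripper is mounted at the origin on a cart in front of the work surface, level with it; the furniture and walls round the work are solid. World frame = base frame: x ahead of the robot, y to its left, z up, the work surface at z = 0. Lengths are in m, angles in degrees, forces in N, time in s.
With the tool pointing down it reaches from about 0.35 to 0.875 m from the base axis. Payload 4.2 kg.
Tool frame: the origin (TCP) lies on the centre line of the jaws, within the pads' length; the fingertips stand 11 mm ahead of it and the grasp point (between the pads) lies 8 mm behind it; z points along the fingers, y is the line along which they close (so a half turn about z gives the same grasp; the last joint's range is limited). The gripper opens to 87 mm and grips with 3 to 60 N. Pads are 19 mm wide; open, the fingers measure 117 mm over their backs; the gripper's body (75 mm by 190 mm) begins 51 mm behind the grasp point.
Start: joints at [84.202, 22.042, 0.453, 0, -68.411, -14.817], TCP at [0.22, 0.585, 0.234] pointing down, gripper open.
Joint ranges: [-179.83, 179.83], [-69.29, 118.12], [-61.27, 80.66], [-181.25, 117.63], [-171.15, -9.14], [-177.46, 177.46]. Speed limits (degrees/s): [159.86, 159.86, 180, 180, 180, 180].

INTERFACE

Orientations are given as a 3x3 rotation matrix whose columns are the frame's x, y, z axes.
In Python, from station import r gives the robot as it stands.
- The arm moves only by the tool servo_tool, never from a script. Its argument "commands" is a list that holds one entry, the list of rows, each a list of 7 numbers: the closure, from 0 (fully open) to 1 (shut), then the shift along the tool's x, y, z in mm, then the turn, a rotation vector about the tool's x, y, z in rad. In form: [[[claw, x, y, z, ax, ay, az], ...]]. A call has exactly 5 rows; each row is the pose to reach, as a shift and turn from the pose commanded when the call began, along the tool's axes at that moment; what a row does not reach only later rows make up. A row lasts 1/10 s, in which the tool goes at most 50 mm and 8.59 degrees, less where a joint would pass 70% of its speed; a pose out of reach is approached as far as the arm can. A call with a gripper value outside its range is refused whole. The fingers move at their own pace and stop on an object; the grip force is fixed at half the most. Time passes only in rows, so rows that repeat a pose let the fingers close, or fill a call up. It gives the time, the measured TCP pose, the force, the opening and the grip force at its end, in the units of the state.
- r.sense(): the state, without advancing time (a new reading comes with each control period).
- r.capture(name): name is "scene" or "top"; returns a dict with "pixels" (384x512x3 uint8, red, green, blue), "camera_matrix" (3x3 intrinsics, pixels), "R" (3x3) and "t" (3): a world point X has camera coordinates R X + t. Camera axes: x right, y down, z forward; pixel columns grow to the right and rows downward; lengths in m; the calibration is good to about 2 mm. A picture is of the moment at which its call begins. There is no depth.
- r.finish_job(): hands the job in; it is judged then, once.
The state is a dict: "time_s": time; "joints": joint angles; "joint_velocities": joint speeds; "effort": joint torques, N m; "tcp_pos": TCP position; "ee_rot": TCP orientation; "wrist_force": force on the tool from outside, world axes, zero at the start; "moment": the same for the moment, N m; "gripper_width": opening from 0.0 (shut) to 1.0 (fully open); "gripper_force": force on a finger pad.
Only numpy, scipy, OpenCV 4.12 (cv2) and the standard library are available. Lean on these libraries where they do the work, as an engineer would, in place of code of your own. Each camera call takes 0.05 s, during which the arm holds its last target. There are 200 camera calls.

TASK

The red door of the small grey paint locker has been sprayed and stands dry in the wooden stand. Hang it back on the locker, swung open, by lowering both hinge sockets over the two upright pins together until it sits fully down on them, then push it shut until the catch holds it and let go. The pins are only roughly where they should be, so feel for them with a light touch, never force or drop the door, and leave the other things where they stand.

Things in the scene. Friction and masses are not known exactly. Their poses are not given: they have to be found in the camera images.
- door: Red steel door, about 0.35 kg: panel 14 thick (x) by 150 wide (y) by 154 high (z). Origin: middle of its underside; +x out of its back, +y to the free edge, z up. Pinch it over the top edge, midway along or a little towards the hinge; a knob (18 out of the front face, 85 up, y = +55) and the tongue are clear of that. It stands on the stand's board at the start, hinge side away from the robot.
- lower_socket (a point): Centre of the open underside of the door's lower hinge socket, at (0, -89, 22) mm in the door's frame. The socket is a vertical steel tube open at both ends, bore 9.6, outside 18, 18 long; its axis is 14 off the panel's hinge-side edge.
- upper_socket (a point): Same for the upper socket, at (0, -89, 112) mm in the door's frame: 90 mm straight above the lower one.
- tongue (a point): Widest part (9 across) of the spear-shaped catch tongue on the door's back, at (20.5, 45, 136) mm in the door's frame; its nose reaches to x = 30.
- locker: Grey steel locker, fixed, 150 wide (y), 100 deep (x), 230 high on 40 mm feet, open front towards its -x. Origin: under its middle, z up. Its top overhangs the front by 22 mm, underside at 224, so the door (top edge at 218 when hung) goes on only swung open. With yaw 0 to the locker the door is shut; it opens by turning about the hinge so that door yaw minus locker yaw grows (pi/2 = straight out).
- lower_seat (a point): Reference on the locker, at (-57, -89, 86) mm in its frame: the lower pin's seat if the hinge leaf were fully back in its slots. The leaf is really clamped 2 to 12 mm forward of that (towards the locker's -x; unknown, same for both pins; none along y or z; firm under load). Pin: upright, 8 across, flat top 16 above its seat, which is 18 across. Come from the front: the panel can touch a pin.
- upper_seat (a point): Same reference for the upper pin, at (-57, -89, 176) mm in the locker's frame, 90 mm straight above the lower one. Fully hung, each socket's underside rests on its seat and the door's underside is at 64; the play lets the free edge sag and shift some 2 mm.
- catch (a point): Middle between the two sprung rollers of the catch, under the locker's top, at (-47, 47.5, 201) mm in its frame. The tongue has to be pushed between them until its widest part is about 4 mm behind this point, with the door's back on two rubber bumpers 6 mm high on the case's free side; it takes about 4 N at the free edge.
- stand: Wooden drying stand, fixed: board 58 by 104 by 10 high (long side along its y) with two pairs of pegs up to 52 high; the door stands along its y between the pegs with 2 mm play each side. Origin: underside centre.
- paint_yellow: Yellow paint bottle with a black nozzle, 36 across, 100 high, loose, beside the locker; not to be disturbed. Origin: underside centre.
- spare_jar_c: Empty lidded glass jar, 34 across, 52 high, loose, at the front right; not to be disturbed. Origin: underside centre.
- green_tape: Roll of green tape lying flat, 94 across, 18 high, loose, left of the stand; not to be disturbed. Origin: underside centre.

How it is judged:
By the outcome, as a careful person would: the job done as asked, in the order asked, and still so for the second after the job is handed in, with the robot touching nothing.
It also fails if it takes over 61 s, if anything falls off the work surface, if the arm or the gripper's body presses on something with over 40 N, if the wrist force passes 120 N, or if a joint passes its speed limit or range.

## Working session

There is one attempt and no reset: what is moved stays moved. The work goes in short steps, Python scripts to look and compute and a tool call to move; the robot and the scene stay as the last step left them, time stands still between calls to the robot, and variables do not carry over. Pictures are saved under pics/ and viewed, at most 10 in all, crops included, and the job is handed in when it is done.

Besides the shell and the picture viewer there is one more tool, called after "Call:" in YAML: its name, and indented under it one key for each argument. servo_tool: Moves the arm, as the interface text tells. Its arguments: {"type":"object","properties":{"commands":{"type":"array","items":{"type":"array","items":{"type":"array","items":{"type":"number"}}}}},"required":["commands"]}

```bash
mkdir -p pics; ls; python3 - <<'E'
from station import r
import cv2,numpy as np
s=r.sense();print({k:np.round(v,3).tolist() for k,v in s.items()})
for n in("scene","top"):
    c=r.capture(n);np.savez(f'pics/{n}0.npz',**c);cv2.imwrite(f'pics/{n}0.png',cv2.resize(c['pixels'][:,:,::-1],(800,600),interpolation=cv2.INTER_CUBIC))
    print(n,c['camera_matrix'].tolist(),c['R'].tolist(),c['t'].tolist(),'cam',(-c['R'].T@c['t']).tolist())
E
```

```text
pics
{'time_s': 0.0, 'joints': [84.201, 22.091, 0.378, -0.031, -68.413, -14.815], 'joint_velocities': [0.024, -0.003, 0.116, -0.107, 0.011, 0.105], 'effort': [0.0, -39.066, 18.741, 4.22, 0.011, -0.0], 'tcp_pos': [0.22, 0.584, 0.232], 'ee_rot': [[0.936, -0.352, -0.001], [-0.352, -0.936, -0.002], [0.0, 0.002, -1.0]], 'wrist_force': [-0.381, 0.498, 0.325], 'moment': [-0.017, -0.024, 0.037], 'gripper_force': 0.0, 'gripper_width': 1.0}
scene [[475.79417361287545, 0.0, 251.7429172275861], [0.0, 475.79417361287545, 195.38609110785862], [0.0, 0.0, 1.0]] [[-0.05977232950619321, -0.9980310770731723, 0.019006257431893093], [-0.4747198503481704, 0.011671452829819165, -0.880059566662537], [0.8781049665676729, -0.06162585808737785, -0.47448279347535943]] [-0.12206472011760652, 0.4095108499432796, 0.5482036280532925] cam [-0.29427349175493844, -0.09282045167462442, 0.6228271234706502]
top [[410.23668271763006, 0.0, 247.94990376419017], [0.0, 410.23668271763006, 192.616948822625], [0.0, 0.0, 1.0]] [[-0.026984890036897902, -0.9992621744725463, 0.027329880682052915], [-0.9970730803341553, 0.02494921227654518, -0.07226900635638532], [0.07153382544402266, -0.02920005950642236, -0.9970106661125375]] [-0.15946419520675306, 0.5894337664602416, 1.0288998350961485] cam [0.509804276201848, -0.1440085102042391, 1.0727800399953344]
```

View pics/scene0.png

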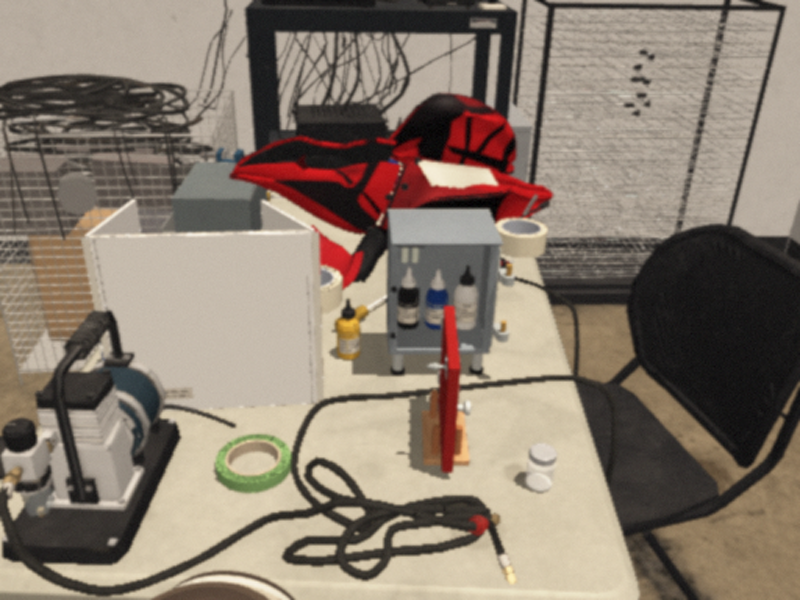

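View pics/top0.png

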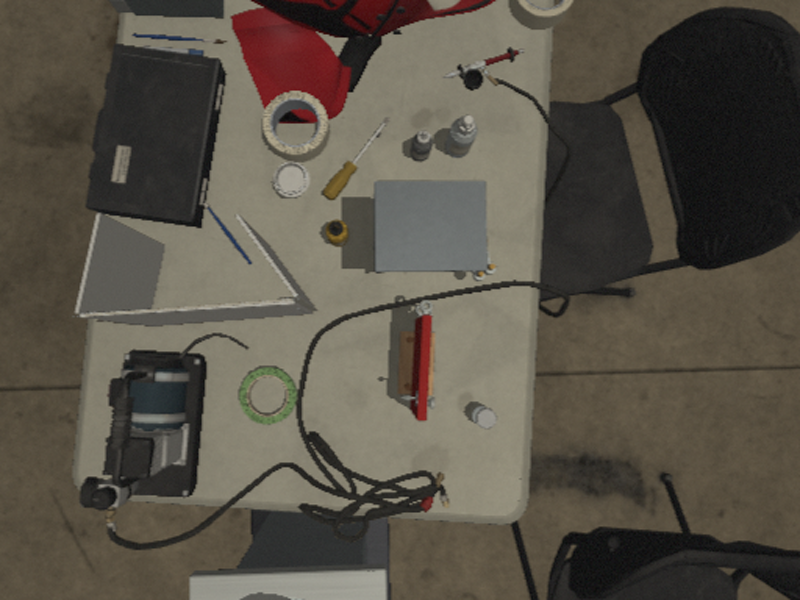

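The scene view shows the red door edge-on at about (450,390), with its knob to the right at (465,408). The locker spans (388–498, 210–350), with small hinge parts on its right side at about (505,270) and (502,330). The top view shows the door at (423,367), the locker top at (431,226) and the pins at about (487,270). The door already points straight out relative to the locker.

```bash
cat > h.py <<'E'
import numpy as np,cv2
def load(n): return dict(np.load(n))
def ray(c,u,v):
    d=c['R'].T@np.linalg.solve(c['camera_matrix'],[u,v,1.]);return -c['R'].T@c['t'],d/np.linalg.norm(d)
def onz(c,u,v,z):
    o,d=ray(c,u,v);return o+d*(z-o[2])/d[2]
def proj(c,X):
    p=c['camera_matrix']@(c['R']@np.asarray(X,float)+c['t']);return p[:2]/p[2]
E
python3 - <<'E'
from h import *
t=load('pics/top0.npz');s=load('pics/scene0.npz')
im=t['pixels'];b=im.astype(int)
hsv=cv2.cvtColor(im,cv2.COLOR_RGB2HSV)
# door top face
roi=np.zeros(im.shape[:2],np.uint8);roi[195:275,255:285]=1
red=((b[...,0]>90)&(b[...,0]>2.2*b[...,1])&(roi>0))
for y in range(198,272,6): print(y,[(x,tuple(b[y,x])) for x in range(262,280)] if y in(216,240) else np.where(red[y])[0][[0,-1]] if red[y].any() else None)
# locker top
g=((abs(b[...,0]-b[...,2])<40)&(b.sum(2)>300)&(b[...,2]>b[...,0]+5)).astype(np.uint8)
g[:110]=0;g[180:]=0;g[:,:230]=0;g[:,320:]=0
n,l,st,ce=cv2.connectedComponentsWithStats(g);k=1+st[1:,4].argmax()
c=max(cv2.findContours((l==k).astype(np.uint8),0,1)[0],key=cv2.contourArea)
box=cv2.boxPoints(cv2.minAreaRect(c));print('locker px',box)
P=np.array([onz(t,*p,.230) for p in box]);print(P.round(4),np.linalg.norm(np.diff(P[:,:2],axis=0),axis=1))
a=cv2.resize(im[155:285,225:330,::-1],None,fx=5,fy=4.6,interpolation=cv2.INTER_CUBIC)[:600,:400]
q=cv2.resize(s['pixels'][125:305,240:340,::-1],(333,600),interpolation=cv2.INTER_CUBIC)
o=np.zeros((600,800,3),np.uint8);o[:a.shape[0],:a.shape[1]]=a;o[:,420:753]=q
cv2.imwrite('pics/crop1.png',o)
E
```

```text
198 None
204 [270 275]
210 [270 275]
216 [(262, (np.int64(75), np.int64(52), np.int64(36))), (263, (np.int64(75), np.int64(52), np.int64(36))), (264, (np.int64(72), np.int64(48), np.int64(34))), (265, (np.int64(60), np.int64(33), np.int64(27))), (266, (np.int64(56), np.int64(23), np.int64(20))), (267, (np.int64(52), np.int64(13), np.int64(12))), (268, (np.int64(56), np.int64(21), np.int64(24))), (269, (np.int64(86), np.int64(25), np.int64(23))), (270, (np.int64(117), np.int64(33), np.int64(28))), (271, (np.int64(132), np.int64(40), np.int64(38))), (272, (np.int64(134), np.int64(41), np.int64(37))), (273, (np.int64(136), np.int64(40), np.int64(37))), (274, (np.int64(137), np.int64(37), np.int64(34))), (275, (np.int64(140), np.int64(78), np.int64(59))), (276, (np.int64(149), np.int64(109), np.int64(78))), (277, (np.int64(162), np.int64(129), np.int64(92))), (278, (np.int64(154), np.int64(137), np.int64(111))), (279, (np.int64(141), np.int64(137), np.int64(119)))]
222 [269 274]
228 [269 274]
234 [269 273]
240 [(262, (np.int64(87), np.int64(69), np.int64(50))), (263, (np.int64(77), np.in
[... 353 characters left out ...]
 np.int64(38), np.int64(35))), (271, (np.int64(134), np.int64(39), np.int64(36))), (272, (np.int64(134), np.int64(39), np.int64(37))), (273, (np.int64(131), np.int64(39), np.int64(37))), (274, (np.int64(151), np.int64(103), np.int64(74))), (275, (np.int64(165), np.int64(128), np.int64(90))), (276, (np.int64(169), np.int64(135), np.int64(96))), (277, (np.int64(153), np.int64(135), np.int64(107))), (278, (np.int64(140), np.int64(135), np.int64(116))), (279, (np.int64(141), np.int64(137), np.int64(119)))]
246 [268 273]
252 [268 272]
258 [268 272]
264 [267 272]
270 NoneTraceback (most recent call last):
  File "<stdin>", line 12, in <module>
ValueError: attempt to get argmax of an empty sequence
```

```bash
python3 - <<'E'
from h import *
t=load('pics/top0.npz');s=load('pics/scene0.npz')
im=t['pixels'];b=im.astype(int)
print(b[145,275],b[145,236],b[100,330],b[190,300])
g=((abs(b-b[145,275]).sum(2)<36)).astype(np.uint8)
g[:105]=0;g[185:]=0;g[:,:225]=0;g[:,325:]=0
n,l,st,ce=cv2.connectedComponentsWithStats(g);k=1+st[1:,4].argmax()
c=max(cv2.findContours((l==k).astype(np.uint8),0,1)[0],key=cv2.contourArea)
box=cv2.boxPoints(cv2.minAreaRect(c));print('locker px',box)
P=np.array([onz(t,*p,.230) for p in box]);print(P.round(4).tolist(),np.linalg.norm(np.diff(P[:,:2],axis=0),axis=1))
# door top face
m=(b[...,0]>95)&(b[...,0]>2.2*b[...,1]);m[:195]=0;m[275:]=0;m[:,:260]=0;m[:,285:]=0
c=max(cv2.findContours(m.astype(np.uint8),0,1)[0],key=cv2.contourArea);bx=cv2.boxPoints(cv2.minAreaRect(c))
print('door px',bx);P=np.array([onz(t,*p,.164) for p in bx]);print(P.round(4).tolist(),P.mean(0),np.linalg.norm(np.diff(P[:,:2],axis=0),axis=1))
a=cv2.resize(im[155:275,225:305,::-1],(400,600),interpolation=cv2.INTER_CUBIC)
q=cv2.resize(s['pixels'][125:305,240:340,::-1],(333,600),interpolation=cv2.INTER_CUBIC)
o=np.zeros((600,800,3),np.uint8);o[:,:400]=a;o[:,420:753]=q
cv2.imwrite('pics/crop1.png',o)
E
```

```text
[112 115 114] [75 72 63] [138 134 116] [134 130 114]
locker px [[237. 115.]
 [312. 115.]
 [312. 173.]
 [237. 173.]]
[[0.7332, -0.1502, 0.23], [0.7301, -0.3075, 0.23], [0.6078, -0.3028, 0.23], [0.6115, -0.1472, 0.23]] [0.15731811 0.12245708 0.15569125]
door px [[266.47797 267.91986]
 [269.96136 201.7348 ]
 [275.5249  202.02765]
 [272.0415  268.2127 ]]
[[0.4083, -0.2068, 0.164], [0.5535, -0.219, 0.164], [0.5525, -0.2313, 0.164], [0.4073, -0.219, 0.164]] [ 0.48039615 -0.21904829  0.164     ] [0.14569377 0.01240037 0.14574071]
```

View pics/crop1.png

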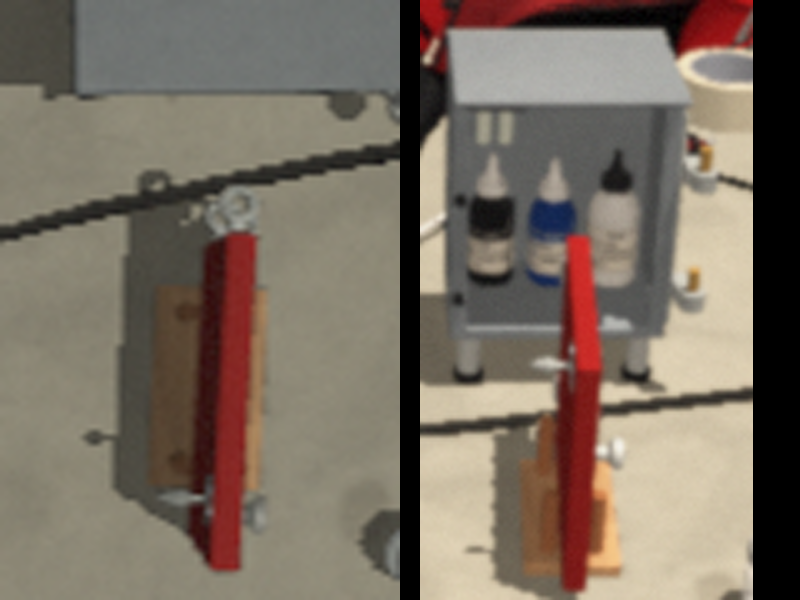

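The crop shows the door top edge at (225,400) with its sockets at (237,212). It also shows the orange pins standing on white seats, upper at (706,158) and lower at (692,280) in the scene crop. Both pins are visible, so I'll measure them directly.

```bash
python3 - <<'E'
from h import *
t=load('pics/top0.npz');s=load('pics/scene0.npz')
def orange(c,r0,r1,c0,c1,nm):
    b=c['pixels'].astype(int);m=(b[...,0]-b[...,2]>60);z=np.zeros_like(m);z[r0:r1,c0:c1]=1;m&=z
    n,l,st,ce=cv2.connectedComponentsWithStats(m.astype(np.uint8))
    for k in range(1,n):
        if st[k,4]>2: print(nm,st[k].tolist(),ce[k].round(2))
    return
orange(t,160,185,296,330,'top');orange(s,160,220,312,335,'scene')
b=t['pixels'].astype(int);g=np.abs(b-b[145,275]).sum(2)<45
rows=np.arange(122,168);L=[];R=[]
for y in rows:
    x=275
    while g[y,x]:x-=1
    L.append(x+.5);x=275
    while g[y,x]:x+=1
    R.append(x-.5)
cols=np.arange(246,306);T=[];B=[]
for x in cols:
    y=145
    while g[y,x]:y-=1
    T.append(y+.5);y=145
    while g[y,x]:y+=1
    B.append(y-.5)
print(np.median(L),np.median(R),np.median(T),np.median(B))
fl=lambda a,v:np.polyfit(a,np.clip(v,np.median(v)-1.5,np.median(v)+1.5),1)
l,rr,tt,bb=fl(rows,L),fl(rows,R),fl(cols,T),fl(cols,B);print(l,rr,tt,bb)
C=[]
for v in(l,rr):
    for h in(bb,tt):
        y=(h[0]*v[1]+h[1])/(1-h[0]*v[0]);x=v[0]*y+v[1];C.append(onz(t,x,y,.230)[:2])
C=np.array(C);print('FL,BL,FR,BR',C.round(4).tolist(),'W',np.linalg.norm(C[0]-C[2]),'D',np.linalg.norm(C[0]-C[1]))
ey=(C[0]+C[1]-C[2]-C[3]);yaw=np.arctan2(-ey[0],ey[1]);ex=(C[1]+C[3]-C[0]-C[2]);yaw2=np.arctan2(ex[1],ex[0]);print('yaw',np.degrees([yaw,yaw2]))
y=(yaw+yaw2)/2;Rm=np.array([[np.cos(y),-np.sin(y)],[np.sin(y),np.cos(y)]]);o=C.mean(0)-Rm@[-.011,0];print('locker o',o)
for d in(0,.002,.007,.012):
    p=o+Rm@[-.057-d,-.089];print(d,p.round(4),'top',proj(t,[*p,.192]).round(1),'scene',proj(s,[*p,.192]).round(1),proj(s,[*p,.102]).round(1),proj(s,[*p,.184]).round(1),proj(s,[*p,.094]).round(1))
# door sockets check
yd=np.radians(85.2);Rd=np.array([[np.cos(yd),-np.sin(yd)],[np.sin(yd),np.cos(yd)]]);so=np.array([.4804,-.219])+Rd@[0,-.089];print('socket',so,proj(t,[*so,.14]))
E
```

```text
top [313, 169, 4, 3, 8] [314.5 170. ]
top [307, 174, 2, 3, 6] [307.5 175. ]
scene [324, 168, 4, 8, 24] [325.62 171.08]
scene [321, 205, 4, 7, 21] [322.05 207.76]
240.5 311.5 114.5 172.5
[-1.74222635e-16  2.40500000e+02] [1.49552883e-02 3.09741135e+02] [-3.87607669e-03  1.15526192e+02] [-1.33370381e-02  1.76391021e+02]
FL,BL,FR,BR [[0.6109, -0.1544], [0.734, -0.1575], [0.6094, -0.3035], [0.7316, -0.3064]] W 0.1491594294806423 D 0.12309473127631793
yaw [-0.74673547 -1.4082034 ]
locker o [ 0.68246364 -0.23067168]
0 [ 0.6238 -0.3186] top [315.7 167.6] scene [327.1 167.8] [323.3 204.3] [326.7 171.2] [323.  207.4]
0.002 [ 0.6218 -0.3185] top [315.8 168.5] scene [327.3 168.2] [323.5 204.7] [326.9 171.6] [323.2 207.8]
0.007 [ 0.6168 -0.3185] top [315.8 170.8] scene [327.7 169.2] [323.9 205.8] [327.3 172.6] [323.5 208.9]
0.012 [ 0.6118 -0.3184] top [315.9 173.1] scene [328.1 170.2] [324.3 206.9] [327.8 173.6] [323.9 210. ]
socket [ 0.56908786 -0.22644733] [272.16425921 195.35184636]
```

Call:
servo_tool:
  commands:
    - [[0, 0, 0, -50, 0, 0, 0], [0, 0, 0, -100, 0, 0, 0], [0, 30, 37, -100, 0, 0, 0], [0, 60, 74, -100, 0, 0, 0], [0, 90, 111, -100, 0, 0, 0]]

```text
time_s: 0.6
tcp_pos: [0.2652, 0.4478, 0.3332]
ee_rot: [[0.936, -0.351, -0.001], [-0.351, -0.936, -0.0], [-0.0, 0.001, -1.0]]
wrist_force: [1.2, 0.4, 0.3]
gripper_width: 1.001
gripper_force: 0.0
```

Call:
servo_tool:
  commands:
    - [[0, 30, 37, 0, 0, 0, 0], [0, 60, 74, 0, 0, 0, 0], [0, 90, 110, 0, 0, 0, 0], [0, 120, 147, 0, 0, 0, 0], [0, 150, 184, 0, 0, 0, 0]]

```text
time_s: 1.1
tcp_pos: [0.3407, 0.2223, 0.3334]
ee_rot: [[0.936, -0.351, -0.0], [-0.351, -0.936, 0.0], [-0.0, -0.0, -1.0]]
wrist_force: [1.9, 0.5, -0.5]
gripper_width: 0.998
gripper_force: 0.0
```

Call:
servo_tool:
  commands:
    - [[0, 30, 37, 0, 0, 0, 0], [0, 60, 74, 0, 0, 0, 0], [0, 90, 110, 0, 0, 0, 0], [0, 120, 147, 0, 0, 0, 0], [0, 150, 184, 0, 0, 0, 0]]

```text
time_s: 1.6
tcp_pos: [0.4163, -0.0026, 0.3336]
ee_rot: [[0.936, -0.352, 0.0], [-0.352, -0.936, 0.0], [0.0, -0.0, -1.0]]
wrist_force: [0.8, 1.3, 1.3]
gripper_width: 0.996
gripper_force: 0.0
```

Call:
servo_tool:
  commands:
    - [[0, 30, 36, 0, 0, 0, -0.07], [0, 60, 72, 0, 0, 0, -0.14], [0, 90, 108, 0, 0, 0, -0.21], [0, 120, 145, 0, 0, 0, -0.276], [0, 146, 178, 0, 0, 0, -0.276]]

```text
time_s: 2.1
tcp_pos: [0.4905, -0.2209, 0.3329]
ee_rot: [[0.997, -0.084, -0.001], [-0.084, -0.997, 0.0], [-0.001, -0.0, -1.0]]
wrist_force: [0.3, 1.6, -0.5]
gripper_width: 1.0
gripper_force: 0.0
```

Call:
servo_tool:
  commands:
    - [[0, 0, 0, 30, 0, 0, 0], [0, 0, 0, 70, 0, 0, 0], [0, 0, 0, 110, 0, 0, 0], [0, 0, 0, 130, 0, 0, 0], [0, 0, 0, 130, 0, 0, 0]]

```text
time_s: 2.6
tcp_pos: [0.4879, -0.2182, 0.1998]
ee_rot: [[0.996, -0.084, -0.009], [-0.084, -0.996, 0.002], [-0.009, -0.001, -1.0]]
wrist_force: [-0.1, -0.7, -0.1]
gripper_width: 1.002
gripper_force: 0.0
```

```bash
python3 - <<'E'
from h import *
from station import r
o=np.zeros((600,800,3),np.uint8)
for i,n in enumerate(("scene","top")):
    c=r.capture(n);np.savez(f'pics/{n}1.npz',**c)
    w=c['pixels'][130:310,230:350] if n=='scene' else c['pixels'][150:290,220:313]
    o[:,i*400:i*400+398]=cv2.resize(w[:,:,::-1],(398,600),interpolation=cv2.INTER_CUBIC)
cv2.imwrite('pics/p2.png',o);s=r.sense();print(s['tcp_pos'],s['ee_rot'],s['wrist_force'])
E
```

```text
[ 0.49078686 -0.21891601  0.20404057] [[ 9.96520543e-01 -8.33474547e-02  9.98552523e-05]
 [-8.33473685e-02 -9.96520324e-01 -6.77782586e-04]
 [ 1.55999242e-04  6.67101598e-04 -9.99999765e-01]] [0.28201164 0.70156385 1.0313101 ]
```

View pics/p2.png

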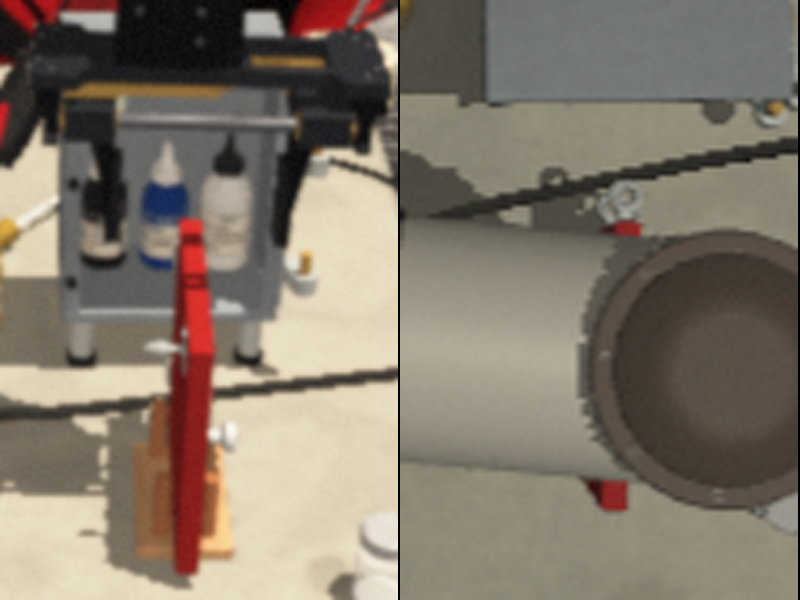

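The fingers straddle the door: left tip at (105,240), right tip at (285,240), door at (192,235). The door sits centred in the jaws, so I'll descend and grip.

Call:
servo_tool:
  commands:
    - [[0, 0, 0, 20, 0, 0, 0], [0, 0, 0, 40, 0, 0, 0], [0, 0, 0, 55, 0, 0, 0], [0, 0, 0, 61, 0, 0, 0], [0, 0, 0, 61, 0, 0, 0]]

```text
time_s: 3.2
tcp_pos: [0.491, -0.2188, 0.1433]
ee_rot: [[0.997, -0.083, 0.001], [-0.083, -0.997, -0.0], [0.001, 0.0, -1.0]]
wrist_force: [-0.2, 0.7, 1.3]
gripper_width: 1.001
gripper_force: 0.0
```

Call:
servo_tool:
  commands:
    - [[0.5, 0, 0, 0, 0, 0, 0], [0.7, 0, 0, 0, 0, 0, 0], [1, 0, 0, 0, 0, 0, 0], [1, 0, 0, 0, 0, 0, 0], [1, 0, 0, 0, 0, 0, 0]]

```text
time_s: 3.7
tcp_pos: [0.4905, -0.2187, 0.1428]
ee_rot: [[0.996, -0.084, 0.0], [-0.084, -0.996, -0.0], [0.0, 0.0, -1.0]]
wrist_force: [0.5, -0.0, -0.4]
gripper_width: 0.634
gripper_force: 0.0
```

Call:
servo_tool:
  commands:
    - [[1, 0, 0, 0, 0, 0, 0], [1, 0, 0, 0, 0, 0, 0], [1, 0, 0, 0, 0, 0, 0], [1, 0, 0, 0, 0, 0, 0], [1, 0, 0, 0, 0, 0, 0]]

```text
time_s: 4.2
tcp_pos: [0.4904, -0.2187, 0.1425]
ee_rot: [[0.996, -0.084, -0.0], [-0.084, -0.996, -0.0], [-0.0, 0.0, -1.0]]
wrist_force: [0.4, 0.0, -0.1]
gripper_width: 0.174
gripper_force: 0.0
```

Call:
servo_tool:
  commands:
    - [[1, 0, 0, 0, 0, 0, 0], [1, 0, 0, 0, 0, 0, 0], [1, 0, 0, 0, 0, 0, 0], [1, 0, 0, 0, 0, 0, 0], [1, 0, 0, -2, 0, 0, 0]]

```text
time_s: 4.7
tcp_pos: [0.4896, -0.2184, 0.1437]
ee_rot: [[0.996, -0.084, -0.002], [-0.084, -0.996, 0.001], [-0.002, -0.001, -1.0]]
wrist_force: [-0.4, 0.2, -4.6]
gripper_width: 0.158
gripper_force: 30.0
```

Call:
servo_tool:
  commands:
    - [[1, 0, 0, -8, 0, 0, 0], [1, 0, 0, -18, 0, 0, 0], [1, 0, 0, -30, 0, 0, 0], [1, 0, 0, -45, 0, 0, 0], [1, 0, 0, -60, 0, 0, 0]]

```text
time_s: 5.2
tcp_pos: [0.4904, -0.2187, 0.2061]
ee_rot: [[0.996, -0.084, 0.001], [-0.084, -0.996, -0.0], [0.001, 0.0, -1.0]]
wrist_force: [0.8, 0.3, -3.4]
gripper_width: 0.16
gripper_force: 30.0
```

Call:
servo_tool:
  commands:
    - [[1, 0, 0, -15, 0, 0, 0], [1, 0, 0, -25, 0, 0, 0], [1, 0, 0, -30, 0, 0, 0], [1, 0, 0, -30, 0, 0, 0], [1, 0, 0, -30, 0, 0, 0]]

```text
time_s: 5.7
tcp_pos: [0.49, -0.2185, 0.234]
ee_rot: [[0.996, -0.084, -0.001], [-0.084, -0.996, 0.001], [-0.001, -0.0, -1.0]]
wrist_force: [0.1, 0.1, -4.5]
gripper_width: 0.157
gripper_force: 30.0
```

Call:
servo_tool:
  commands:
    - [[1, 6, 20, 0, 0, 0, 0], [1, 14, 40, 0, 0, 0, 0], [1, 22, 60, 0, 0, 0, 0], [1, 30, 80, 0, 0, 0, 0], [1, 32, 87, 0, 0, 0, 0]]

```text
time_s: 6.2
tcp_pos: [0.5151, -0.3095, 0.233]
ee_rot: [[0.996, -0.085, -0.002], [-0.085, -0.996, 0.0], [-0.002, -0.0, -1.0]]
wrist_force: [-0.5, -0.4, -4.0]
gripper_width: 0.161
gripper_force: 30.0
```

```bash
python3 - <<'E'
from h import *
from station import r
import time
for k in range(6): r.capture('top')
o=np.zeros((600,800,3),np.uint8)
for i,n in enumerate(("scene","top")):
    c=r.capture(n);np.savez(f'pics/{n}2.npz',**c)
    w=c['pixels'][140:260,285:365] if n=='scene' else c['pixels'][140:215,280:330]
    o[:,i*400:i*400+398]=cv2.resize(w[:,:,::-1],(398,600),interpolation=cv2.INTER_CUBIC)
cv2.imwrite('pics/p3.png',o);s=r.sense();print(s['tcp_pos'],s['ee_rot'].round(4).tolist() if hasattr(s['ee_rot'],'round') else s['ee_rot'],s['wrist_force'],s['moment'])
E
```

```text
[ 0.51488419 -0.30731972  0.23473361] [[0.9966, -0.0828, 0.0001], [-0.0828, -0.9966, 0.0001], [0.0001, -0.0001, -1.0]] [-2.22965713e-04  1.29715267e-02 -3.65731925e+00] [-0.00197248 -0.04225789  0.0231317 ]
```

View pics/p3.png

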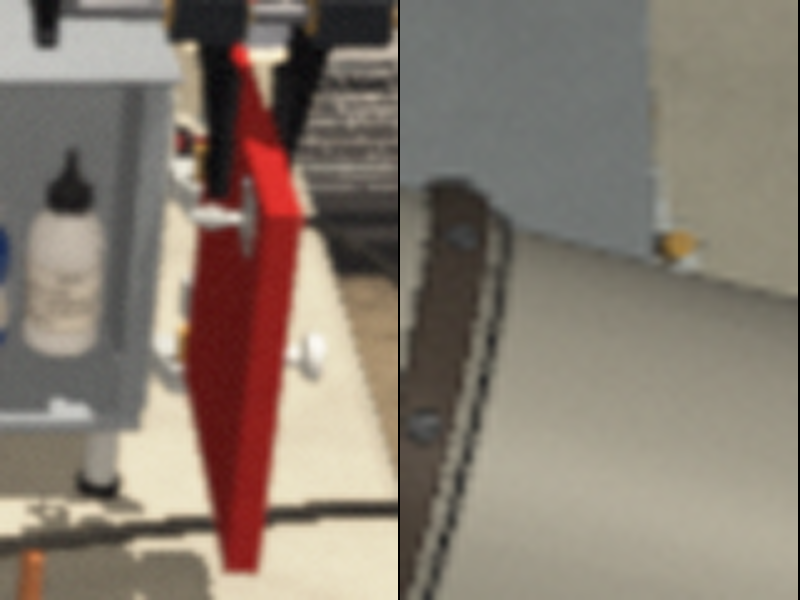

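The picture shows the door in front of the pins. In the scene crop the upper pin peeks out at (200,155), the lower at (183,343), and the free-edge bottom corners are at (225,570) and (258,570). In the top crop the pin is at (680,244) and the arm hides the door. Next I'll compare the predicted and seen door corners to calibrate the views against each other.

```bash
python3 - <<'E'
from h import *
t=load('pics/top0.npz');s=load('pics/scene2.npz');t2=load('pics/top2.npz')
b=t2['pixels'].astype(int);m=(b[...,0]-b[...,2]>60);z=np.zeros_like(m);z[160:185,306:330]=1;m&=z
ys,xs=np.nonzero(m);print('pin top2',xs.mean(),ys.mean(),len(xs),[ (xs.min(),xs.max()),(ys.min(),ys.max())])
for c,u,v,zz,n in[(t,314.5,170,.190,'top0'),(t2,xs.mean(),ys.mean(),.190,'top2'),(s,325.6,171.1,.184,'sc up'),(s,322.05,207.8,.094,'sc low')]:
    print(n,onz(c,u,v,zz).round(4))
T=np.array([.5149,-.3073,.2347]);ang=np.arctan2(-.0828,.9966);ex=np.array([np.cos(ang),np.sin(ang)]);ey=np.array([-ex[1],ex[0]]) # ex toward hinge, ey = door back(+x)
D=T[:2]-.010*ex;zb=.1022
pt=lambda dx,dy,dz:[*(D+ey*dx-ex*dy),zb+dz]
for n,p in dict(TFR=(-.007,.075,.154),TFL=(.007,.075,.154),BFR=(-.007,.075,0),BFL=(.007,.075,0),tongue=(.030,.045,.136),BHL=(.007,-.075,0),sock=(0,-.089,.022)).items():
    q=proj(s,pt(*p));print(n,q.round(1),'crop',((q-[285,140])/[.201,.2]).round(0))
print('socket xy',pt(0,-.089,0))
E
```

```text
pin top2 314.5 170.0 8 [(np.int64(313), np.int64(316)), (np.int64(169), np.int64(171))]
top0 [ 0.6189 -0.3161  0.19  ]
top2 [ 0.6189 -0.3161  0.19  ]
sc up [ 0.6244 -0.3162  0.184 ]
sc low [ 0.6218 -0.3161  0.094 ]
TFR [346.4 181.8] crop [306. 209.]
TFL [338.3 181.6] crop [265. 208.]
BFR [337.2 254.9] crop [259. 574.]
BFL [329.7 254.7] crop [222. 573.]
tongue [322.2 182.7] crop [185. 213.]
BHL [321.3 214.1] crop [181. 371.]
sock [324.8 202.2] crop [198. 311.]
socket xy [np.float64(0.5936287468859343), np.float64(-0.31384097957270257), 0.1022]
```

Call:
servo_tool:
  commands:
    - [[1, 8, 0, 0, 0, 0, 0], [1, 17, 0, 0, 0, 0, 0], [1, 25.5, 0, 0, 0, 0, 0], [1, 25.5, 0, 4, 0, 0, 0], [1, 25.5, 0, 8, 0, 0, 0]]

```text
time_s: 7.1
tcp_pos: [0.5405, -0.31, 0.2258]
ee_rot: [[0.996, -0.084, -0.001], [-0.084, -0.996, 0.0], [-0.001, -0.0, -1.0]]
wrist_force: [-0.6, 0.6, -3.8]
gripper_width: 0.155
gripper_force: 30.0
```

Call:
servo_tool:
  commands:
    - [[1, 0, 0, 3, 0, 0, 0], [1, 0, 0, 6, 0, 0, 0], [1, 0, 0, 9, 0, 0, 0], [1, 0, 0, 10, 0, 0, 0], [1, 0, 0, 10, 0, 0, 0]]

```text
time_s: 7.6
tcp_pos: [0.5402, -0.3102, 0.2164]
ee_rot: [[0.996, -0.084, -0.0], [-0.084, -0.996, 0.0], [-0.0, -0.0, -1.0]]
wrist_force: [-0.4, 0.5, -2.2]
gripper_width: 0.16
gripper_force: 30.0
```

Call:
servo_tool:
  commands:
    - [[1, 0, 0, 0.5, 0, 0, 0], [1, 0, 0, 1, 0, 0, 0], [1, 0, 0, 1.5, 0, 0, 0], [1, 0, 0, 2, 0, 0, 0], [1, 0, 0, 2, 0, 0, 0]]

```text
time_s: 8.1
tcp_pos: [0.5403, -0.3102, 0.2145]
ee_rot: [[0.996, -0.084, -0.0], [-0.084, -0.996, 0.0], [-0.0, -0.0, -1.0]]
wrist_force: [-0.5, -0.2, -4.5]
gripper_width: 0.164
gripper_force: 30.0
```

Call:
servo_tool:
  commands:
    - [[1, 0, 0, 0.5, 0, 0, 0], [1, 0, 0, 1, 0, 0, 0], [1, 0, 0, 1.5, 0, 0, 0], [1, 0, 0, 1.5, 0, 0, 0], [1, 0, 0, 1.5, 0, 0, 0]]

```text
time_s: 8.6
tcp_pos: [0.5404, -0.3102, 0.213]
ee_rot: [[0.996, -0.084, -0.0], [-0.084, -0.996, -0.0], [-0.0, 0.0, -1.0]]
wrist_force: [0.1, -0.0, -3.7]
gripper_width: 0.156
gripper_force: 30.0
```

Call:
servo_tool:
  commands:
    - [[1, 0, 0, 0.5, 0, 0, 0], [1, 0, 0, 1, 0, 0, 0], [1, 0, 0, 1, 0, 0, 0], [1, 0, 0, 1, 0, 0, 0], [1, 0, 0, 1, 0, 0, 0]]

```text
time_s: 9.1
tcp_pos: [0.5404, -0.3102, 0.2122]
ee_rot: [[0.996, -0.084, 0.0], [-0.084, -0.996, -0.0], [0.0, 0.0, -1.0]]
wrist_force: [-0.2, 0.5, -3.1]
gripper_width: 0.16
gripper_force: 30.0
```

Call:
servo_tool:
  commands:
    - [[1, 0, 0, 0.5, 0, 0, 0], [1, 0, 0, 1, 0, 0, 0], [1, 0, 0, 1, 0, 0, 0], [1, 0, 0, 1, 0, 0, 0], [1, 0, 0, 1, 0, 0, 0]]

```text
time_s: 9.6
tcp_pos: [0.5403, -0.3101, 0.2107]
ee_rot: [[0.996, -0.084, -0.001], [-0.084, -0.996, 0.0], [-0.001, -0.0, -1.0]]
wrist_force: [0.3, -0.2, -4.0]
gripper_width: 0.158
gripper_force: 30.0
```

```bash
python3 - <<'E'
from station import r
s=r.sense();print(s['tcp_pos'],s['wrist_force'],s['moment'])
E
```

```text
[ 0.54028554 -0.31008215  0.21073314] [ 0.26669056 -0.16903772 -4.0376416 ] [ 0.18146555 -0.02767559  0.017039  ]
```

Call:
servo_tool:
  commands:
    - [[1, 0, 0, 0.5, 0, 0, 0], [1, 0, 0, 1, 0, 0, 0], [1, 0, 0, 1, 0, 0, 0], [1, 0, 0, 1, 0, 0, 0], [1, 0, 0, 1, 0, 0, 0]]

```text
time_s: 10.1
tcp_pos: [0.5403, -0.3101, 0.21]
ee_rot: [[0.996, -0.084, -0.0], [-0.084, -0.996, 0.0], [-0.0, -0.0, -1.0]]
wrist_force: [0.2, 1.0, -4.0]
gripper_width: 0.155
gripper_force: 30.0
```

```bash
cat > st.py <<'E'
from h import *
from station import r
s=r.sense();print(*[np.round(s[k],4) for k in('time_s','tcp_pos','wrist_force','moment')])
a=[r.capture('scene') or 0 for _ in range(1)][0]
s=r.sense();print(*[np.round(s[k],4) for k in('time_s','tcp_pos','wrist_force','moment')])
np.savez('pics/last.npz',**a)
E
python3 st.py
```

```text
10.1 [ 0.5403 -0.3101  0.21  ] [ 0.1631  0.9557 -3.9567] [0.2248 0.0185 0.04  ]
10.15 [ 0.5404 -0.3101  0.21  ] [ 0.9644  1.3531 -3.9229] [0.2562 0.0164 0.0963]
```

Call:
servo_tool:
  commands:
    - [[1, 0, -0.2, 0, 0, 0, 0], [1, 0, -0.4, 0.5, 0, 0, 0], [1, 0, -0.5, 1, 0, 0, 0], [1, 0, -0.5, 1.5, 0, 0, 0], [1, 0, -0.5, 1.5, 0, 0, 0]]

```text
time_s: 10.65
tcp_pos: [0.5405, -0.3098, 0.2085]
ee_rot: [[0.996, -0.084, 0.0], [-0.084, -0.996, -0.0], [0.0, 0.0, -1.0]]
wrist_force: [0.0, 0.7, -4.2]
gripper_width: 0.163
gripper_force: 30.0
```

```bash
python3 st.py
```

```text
10.65 [ 0.5405 -0.3098  0.2085] [ 0.0333  0.75   -4.2443] [ 0.0805 -0.0093  0.0289]
10.7 [ 0.5405 -0.3097  0.2085] [ 0.3934  0.5076 -4.054 ] [ 0.0021 -0.0369  0.0404]
```

Call:
servo_tool:
  commands:
    - [[1, 0, 0, 1, 0, 0, 0], [1, 0, 0, 2, 0, 0, 0], [1, 0, 0, 3, 0, 0, 0], [1, 0, 0, 4, 0, 0, 0], [1, 0, 0, 4, 0, 0, 0]]

```text
time_s: 11.2
tcp_pos: [0.5404, -0.3097, 0.2043]
ee_rot: [[0.996, -0.084, -0.0], [-0.084, -0.996, 0.0], [-0.0, -0.0, -1.0]]
wrist_force: [0.5, 0.1, -4.0]
gripper_width: 0.159
gripper_force: 30.0
```

```bash
python3 st.py
```

```text
11.2 [ 0.5404 -0.3097  0.2043] [ 0.4666  0.1394 -4.0222] [-0.0166 -0.0394 -0.0222]
11.25 [ 0.5405 -0.3097  0.2045] [ 0.207  -0.1914 -3.42  ] [-0.0124 -0.0313 -0.004 ]
```

```bash
python3 - <<'E'
from h import *
c=load('pics/last.npz')['pixels'];cv2.imwrite('pics/p6.png',cv2.resize(c[140:230,290:360,::-1],(466,600),interpolation=cv2.INTER_CUBIC))
E
```

```text
(no output)
```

View pics/p6.png

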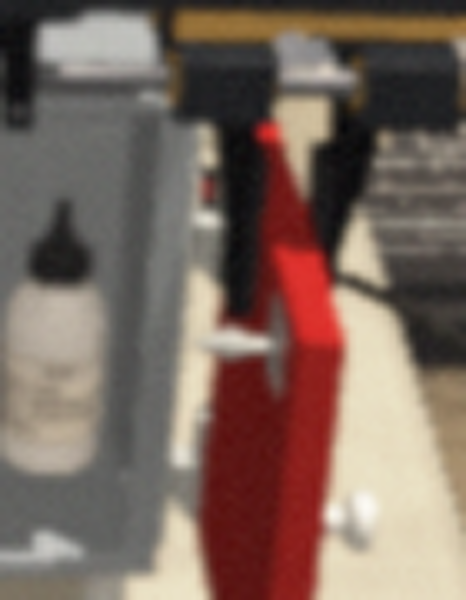

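No orange shows any more: a socket is visible at (203,425) just over the seat at (185,470), so the pins are inside the sockets. I'll lower onto the seats.

Call:
servo_tool:
  commands:
    - [[1, 0, 0, 1.5, 0, 0, 0], [1, 0, 0, 3, 0, 0, 0], [1, 0, 0, 4.5, 0, 0, 0], [1, 0, 0, 6, 0, 0, 0], [1, 0, 0, 6, 0, 0, 0]]

```text
time_s: 11.75
tcp_pos: [0.5403, -0.3097, 0.1982]
ee_rot: [[0.996, -0.084, -0.001], [-0.084, -0.996, 0.0], [-0.001, -0.0, -1.0]]
wrist_force: [0.1, 0.1, -3.5]
gripper_width: 0.156
gripper_force: 30.0
```

Call:
servo_tool:
  commands:
    - [[1, 0, 0, 0.5, 0, 0, 0], [1, 0, 0, 1, 0, 0, 0], [1, 0, 0, 1, 0, 0, 0], [1, 0, 0, 1, 0, 0, 0], [1, 0, 0, 1, 0, 0, 0]]

```text
time_s: 12.25
tcp_pos: [0.5404, -0.3097, 0.1976]
ee_rot: [[0.996, -0.084, 0.0], [-0.084, -0.996, -0.0], [0.0, 0.0, -1.0]]
wrist_force: [0.0, -0.4, -3.9]
gripper_width: 0.161
gripper_force: 30.0
```

```bash
python3 st.py
```

```text
12.25 [ 0.5404 -0.3097  0.1976] [ 0.0165 -0.3987 -3.9001] [-0.0831  0.0478  0.0547]
12.3 [ 0.5404 -0.3097  0.1976] [-0.5856 -0.8671 -3.1441] [ 0.0336  0.0096 -0.0303]
```

Call:
servo_tool:
  commands:
    - [[1, 0, 0, 0.5, 0, 0, 0], [1, 0, 0, 1, 0, 0, 0], [1, 0, 0, 1, 0, 0, 0], [1, 0, 0, 1, 0, 0, 0], [1, 0, 0, 1, 0, 0, 0]]

```text
time_s: 12.8
tcp_pos: [0.5405, -0.3097, 0.1965]
ee_rot: [[0.996, -0.084, -0.0], [-0.084, -0.996, -0.0], [-0.0, 0.0, -1.0]]
wrist_force: [0.6, 0.7, -3.5]
gripper_width: 0.158
gripper_force: 30.0
```

Call:
servo_tool:
  commands:
    - [[1, 0, 0, 0.5, 0, 0, 0], [1, 0, 0, 0.5, 0, 0, 0], [1, 0, 0, 0.5, 0, 0, 0], [1, 0, 0, 0.5, 0, 0, 0], [1, 0, 0, 0.5, 0, 0, 0]]

```text
time_s: 13.3
tcp_pos: [0.5404, -0.3098, 0.1964]
ee_rot: [[0.996, -0.084, 0.0], [-0.084, -0.996, -0.0], [0.0, 0.0, -1.0]]
wrist_force: [-1.9, 1.1, -1.0]
gripper_width: 0.16
gripper_force: 30.0
```

```bash
python3 st.py
```

```text
13.3 [ 0.5404 -0.3098  0.1964] [-1.8825  1.1038 -0.97  ] [0.1144 0.3345 0.0214]
13.35 [ 0.5404 -0.3098  0.1964] [-0.8454  0.3497  0.1557] [0.1631 0.3184 0.0234]
```

The door touched down at TCP z = 0.1964, against a predicted 0.1965, and the pins now carry its weight. I'll release and retreat upwards.

Call:
servo_tool:
  commands:
    - [[0.7, 0, 0, 0, 0, 0, 0], [0.5, 0, 0, 0, 0, 0, 0], [0.5, 0, 0, 0, 0, 0, 0], [0.5, 0, 0, 0, 0, 0, 0], [0.5, 0, 0, 0, 0, 0, 0]]

```text
time_s: 13.85
tcp_pos: [0.5406, -0.3097, 0.1962]
ee_rot: [[0.996, -0.084, 0.0], [-0.084, -0.996, -0.0], [0.0, 0.0, -1.0]]
wrist_force: [-0.1, -0.2, 0.6]
gripper_width: 0.476
gripper_force: 0.0
```

Call:
servo_tool:
  commands:
    - [[0.5, 0, 0, -10, 0, 0, 0], [0.5, 0, 0, -30, 0, 0, 0], [0.5, 0, 0, -50, 0, 0, 0], [0.5, 0, 0, -70, 0, 0, 0], [0.5, 0, 0, -80, 0, 0, 0]]

```text
time_s: 14.35
tcp_pos: [0.5412, -0.3102, 0.2791]
ee_rot: [[0.996, -0.084, 0.004], [-0.084, -0.997, -0.002], [0.004, 0.002, -1.0]]
wrist_force: [-0.0, 0.1, 0.2]
gripper_width: 0.501
gripper_force: 0.0
```

```bash
cat st.py | sed 's/last/rel/' > st2.py; python3 st2.py; python3 - <<'E'
from h import *
c=load('pics/rel.npz');cv2.imwrite('pics/p7.png',cv2.resize(c['pixels'][110:290,270:410,::-1],(466,600),interpolation=cv2.INTER_CUBIC))
P=np.array([.6191,-.3165]);ps=np.radians(85.2);u=np.array([-np.sin(ps),np.cos(ps)]);n=np.array([np.cos(ps),np.sin(ps)])
for nm,a,b,z in(('TFR',-.007,.164,.218),('TFL',.007,.164,.218),('BFR',-.007,.164,.064),('BFL',.007,.164,.064)):
    q=proj(c,[*(P+a*n+b*u),z]);print(nm,q,(q-[270,110])/.3*1)
t=load('pics/top0.npz');print('jar',onz(t,309.8,264.3,.04))
E
```

```text
14.35 [ 0.5412 -0.3102  0.2791] [-0.0265  0.0983  0.2304] [ 0.0319 -0.0241 -0.0045]
14.4 [ 0.5415 -0.3103  0.28  ] [ 0.6596 -0.1024  1.8043] [-0.0471 -0.0256  0.0003]
TFR [342.12161791 194.28548569] [240.40539304 280.95161898]
TFL [334.39470489 194.06902414] [214.6490163  280.23008045]
BFR [333.583146   263.22465641] [211.94381999 510.74885471]
BFL [326.46052931 263.01264587] [188.20176437 510.04215291]
jar [ 0.4001508  -0.32426276  0.04      ]
```

View pics/p7.png

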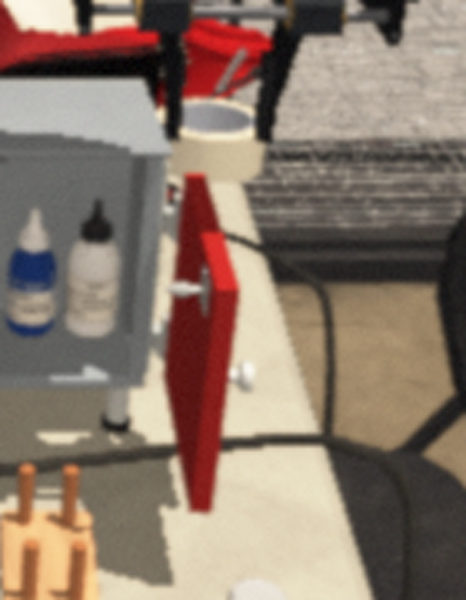

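The door hangs freely where predicted: free-edge bottom corners at (190,510) and (212,510), knob at (245,375). Next I'll work out the push path.

```bash
cat > path.py <<'E'
from h import *
P=np.array([.6191,-.3165]);ex=np.array([.9965,-.084]);ey=np.array([.084,.9965])
def tcp(deg,r,gap=0):
    ps=np.radians(deg);u=np.array([-np.sin(ps),np.cos(ps)]);n=np.array([np.cos(ps),np.sin(ps)])
    return P-(.007+gap)*n+r*u-.0127*ex-.015*ey
E
python3 - <<'E'
from path import *
from station import r
s=r.sense();T=s['tcp_pos'];print(T)
A=tcp(85.2,.125,.02);d=A-T[:2];print('A',A,'tool',d@ex*1e3,-d@ey*1e3)
prev=A
for deg in [85,75,65,55,45,35,25,15,10,5,2,0,-1]:
    q=tcp(deg,.125+.03*(85-deg)/86)
    d=q-A;print(deg,q.round(4),'ex %.1f ty %.1f'%(d@ex*1e3,-d@ey*1e3))
E
```

```text
[ 0.54153865 -0.31034011  0.28001061]
A [ 0.47836354 -0.34682628] tool -59.88915564914593 41.66517802875766
85 [ 0.4801 -0.3265] ex -0.0 ty -20.4
75 [ 0.4793 -0.3039] ex -2.7 ty -42.9
65 [ 0.4826 -0.2809] ex -1.3 ty -66.0
55 [ 0.4902 -0.2584] ex 4.4 ty -89.1
45 [ 0.502  -0.2371] ex 14.3 ty -111.4
35 [ 0.5177 -0.2177] ex 28.4 ty -132.0
25 [ 0.5372 -0.2011] ex 46.4 ty -150.2
15 [ 0.5598 -0.1879] ex 67.7 ty -165.2
10 [ 0.572  -0.1827] ex 79.6 ty -171.4
5 [ 0.5849 -0.1787] ex 92.0 ty -176.5
2 [ 0.5928 -0.1768] ex 99.8 ty -179.1
0 [ 0.5982 -0.1757] ex 105.0 ty -180.6
-1 [ 0.6009 -0.1753] ex 107.7 ty -181.2
```

Call:
servo_tool:
  commands:
    - [[1, -20, 14, 0, 0, 0.05, 0], [1, -40, 28, 0, 0, 0.15, 0], [1, -60, 42, 0, 0, 0.25, 0], [1, -60, 42, 0, 0, 0.35, 0], [1, -60, 42, 0, 0, 0.35, 0]]

```text
time_s: 14.9
tcp_pos: [0.4742, -0.3464, 0.2759]
ee_rot: [[0.936, -0.086, 0.342], [-0.082, -0.996, -0.028], [0.343, -0.001, -0.939]]
wrist_force: [-0.4, -0.8, 1.3]
gripper_width: 0.132
gripper_force: 0.0
```

Call:
servo_tool:
  commands:
    - [[1, 0, 0, 0, 0, 0, 0], [1, -7, 0, 19, 0, 0, 0], [1, -14, 0, 38, 0, 0, 0], [1, -21, 0, 57, 0, 0, 0], [1, -26, 0, 72, 0, 0, 0]]

```text
time_s: 15.4
tcp_pos: [0.4783, -0.346, 0.1975]
ee_rot: [[0.937, -0.082, 0.339], [-0.078, -0.997, -0.027], [0.34, -0.001, -0.94]]
wrist_force: [-0.3, -0.8, -1.0]
gripper_width: 0.008
gripper_force: 0.0
```

```bash
python3 st.py; python3 - <<'E'
from path import *
from station import r
s=r.sense();print(s['joints'],s['gripper_width'],np.round(s['ee_rot'],3).tolist())
E
```

```text
15.4 [ 0.4783 -0.346   0.1975] [-0.3438 -0.765  -1.0281] [ 0.0135  0.7074 -0.0277]
15.45 [ 0.4771 -0.3452  0.1945] [-0.981   0.6711 -2.8584] [ 0.1543  0.8676 -0.0241]
[-23.69049714  13.52779325 -16.90527389  -9.75301451 -41.42016421
 115.20217283] 0.009588194919208653 [[0.939, -0.083, 0.335], [-0.079, -0.997, -0.024], [0.336, -0.004, -0.942]]
```

Call:
servo_tool:
  commands:
    - [[1, 0, -12, 0, 0, 0, 0], [1, 0, -23, 0, 0, 0, 0], [1, -2, -34, -0.7, 0, 0, 0], [1, -2.5, -45, -1, 0, 0, 0], [1, -2, -56, -0.7, 0, 0, 0]]

```text
time_s: 15.95
tcp_pos: [0.4803, -0.2893, 0.2008]
ee_rot: [[0.935, -0.083, 0.344], [-0.077, -0.997, -0.029], [0.345, 0.001, -0.939]]
wrist_force: [0.1, -0.0, 0.1]
gripper_width: 0.003
gripper_force: 0.1
```

```bash
python3 st.py
```

```text
15.95 [ 0.4803 -0.2893  0.2008] [ 0.0912 -0.0368  0.1095] [-0.0158  0.6588 -0.0441]
16.0 [ 0.4802 -0.2882  0.2007] [ 0.4161  1.8388 -0.2418] [0.1975 0.788  0.0613]
```

Call:
servo_tool:
  commands:
    - [[1, 1, -11, 0.3, 0, 0, 0], [1, 3, -21.5, 1.1, 0, 0, 0], [1, 6, -33, 2.2, 0, 0, 0], [1, 10.3, -44, 3.8, 0, 0, 0], [1, 15.3, -55, 5.6, 0, 0, 0]]

```text
time_s: 16.5
tcp_pos: [0.5012, -0.2362, 0.2006]
ee_rot: [[0.936, -0.083, 0.343], [-0.078, -0.997, -0.029], [0.345, 0.0, -0.939]]
wrist_force: [0.2, -0.8, -0.3]
gripper_width: 0.004
gripper_force: 0.1
```

Call:
servo_tool:
  commands:
    - [[1, 6.5, -10.5, 2.4, 0, 0, 0], [1, 13.2, -21, 4.8, 0, 0, 0], [1, 21.5, -30, 7.8, 0, 0, 0], [1, 30.2, -39, 11, 0, 0, 0], [1, 30.2, -39, 11, 0, 0, 0]]

```text
time_s: 17.0
tcp_pos: [0.5375, -0.2, 0.1998]
ee_rot: [[0.936, -0.082, 0.343], [-0.077, -0.997, -0.028], [0.344, 0.0, -0.939]]
wrist_force: [0.3, 0.1, 0.4]
gripper_width: 0.004
gripper_force: 0.0
```

```bash
python3 st.py; python3 - <<'E'
from h import *
c=load('pics/last.npz');cv2.imwrite('pics/p8.png',cv2.resize(c['pixels'][110:290,220:370,::-1],(500,600),interpolation=cv2.INTER_CUBIC))
E
```

```text
17.0 [ 0.5375 -0.2     0.1998] [0.3041 0.0595 0.3823] [ 0.0234  0.7296 -0.0305]
17.05 [ 0.5366 -0.2003  0.1995] [ 0.4116 -0.9488 -0.682 ] [-0.0069  0.7359 -0.022 ]
```

View pics/p8.png

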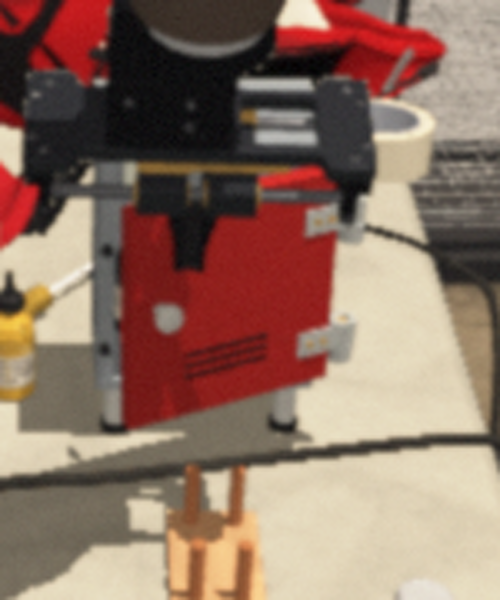

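The door has swung to about 25° from shut. The fingertip is at (190,260) on the front face, above and to the right of the knob at (168,318). I'll carry on gently.

Call:
servo_tool:
  commands:
    - [[1, 6.6, -5, 2.4, 0, 0, 0], [1, 13.2, -10, 4.8, 0, 0, 0], [1, 19.7, -15, 7.2, 0, 0, 0], [1, 26.3, -19, 9.6, 0, 0, 0], [1, 26.3, -19, 9.6, 0, 0, 0]]

```text
time_s: 17.55
tcp_pos: [0.5667, -0.184, 0.1994]
ee_rot: [[0.936, -0.083, 0.342], [-0.078, -0.997, -0.029], [0.343, 0.0, -0.939]]
wrist_force: [-0.5, 0.4, 0.5]
gripper_width: 0.004
gripper_force: 0.0
```

Call:
servo_tool:
  commands:
    - [[1, 3, -1.5, 1.1, 0, 0, 0], [1, 6, -3, 2.2, 0, 0, 0], [1, 9, -4.3, 3.3, 0, 0, 0], [1, 9, -4.3, 3.3, 0, 0, 0], [1, 9, -4.3, 3.3, 0, 0, 0]]

```text
time_s: 18.05
tcp_pos: [0.5755, -0.1809, 0.1995]
ee_rot: [[0.936, -0.084, 0.342], [-0.079, -0.996, -0.029], [0.343, -0.0, -0.939]]
wrist_force: [0.2, -0.1, -0.4]
gripper_width: 0.006
gripper_force: 0.0
```

```bash
python3 st.py
```

```text
18.05 [ 0.5755 -0.1809  0.1995] [ 0.1689 -0.088  -0.3825] [ 0.0235  0.715  -0.0304]
18.1 [ 0.5754 -0.1809  0.1994] [-1.2558 -0.4036  0.9753] [ 0.0285  0.7057 -0.0091]
```

Call:
servo_tool:
  commands:
    - [[1, 2, -0.7, 0.7, 0, 0, 0], [1, 4, -1.4, 1.5, 0, 0, 0], [1, 6, -2, 2.2, 0, 0, 0], [1, 8, -2.5, 2.9, 0, 0, 0], [1, 8, -2.5, 2.9, 0, 0, 0]]

```text
time_s: 18.6
tcp_pos: [0.5846, -0.179, 0.1995]
ee_rot: [[0.936, -0.084, 0.342], [-0.078, -0.997, -0.029], [0.343, 0.0, -0.939]]
wrist_force: [-0.2, 0.3, -0.6]
gripper_width: 0.005
gripper_force: 0.0
```

```bash
python3 st.py
```

```text
18.6 [ 0.5846 -0.179   0.1995] [-0.2119  0.3053 -0.6137] [ 0.0119  0.7096 -0.0368]
18.65 [ 0.5844 -0.179   0.1994] [ 0.1682 -0.2259  0.485 ] [0.0257 0.7518 0.0203]
```

Call:
servo_tool:
  commands:
    - [[1, 1, -0.3, 0.4, 0, 0, 0], [1, 2, -0.5, 0.7, 0, 0, 0], [1, 3, -0.8, 1.1, 0, 0, 0], [1, 4, -1, 1.5, 0, 0, 0], [1, 4, -1, 1.5, 0, 0, 0]]

```text
time_s: 19.15
tcp_pos: [0.5881, -0.1786, 0.1992]
ee_rot: [[0.936, -0.084, 0.341], [-0.079, -0.996, -0.029], [0.342, 0.0, -0.94]]
wrist_force: [-2.6, 0.2, 0.5]
gripper_width: 0.0
gripper_force: 1.2
```

```bash
python3 st.py
```

```text
19.15 [ 0.5881 -0.1786  0.1992] [-2.6159  0.2414  0.5026] [-0.0648  1.2789 -0.0268]
19.2 [ 0.5881 -0.1785  0.1992] [-2.5233 -1.3622  0.2881] [-0.0814  1.2463 -0.0461]
```

Call:
servo_tool:
  commands:
    - [[1, 0.7, 0, 0.25, 0, 0, 0], [1, 1.4, 0, 0.5, 0, 0, 0], [1, 2.1, -0.2, 0.75, 0, 0, 0], [1, 2.8, -0.2, 1, 0, 0, 0], [1, 2.8, -0.2, 1, 0, 0, 0]]

```text
time_s: 19.7
tcp_pos: [0.5916, -0.1783, 0.1993]
ee_rot: [[0.936, -0.084, 0.342], [-0.079, -0.996, -0.028], [0.343, -0.0, -0.939]]
wrist_force: [-4.1, 1.2, 1.4]
gripper_width: 0.007
gripper_force: 1.7
```

```bash
python3 st.py
```

```text
19.7 [ 0.5916 -0.1783  0.1993] [-4.0514  1.1713  1.4077] [0.2471 1.628  0.0486]
19.75 [ 0.5917 -0.1783  0.1993] [-2.6566 -0.4912 -0.0571] [0.2118 1.5625 0.1074]
```

Call:
servo_tool:
  commands:
    - [[1, 0.7, 0, 0.25, 0, 0, 0], [1, 1.4, 0, 0.5, 0, 0, 0], [1, 2.1, -0.2, 0.75, 0, 0, 0], [1, 2.8, -0.2, 1, 0, 0, 0], [1, 2.8, -0.2, 1, 0, 0, 0]]

```text
time_s: 20.25
tcp_pos: [0.5953, -0.1786, 0.1998]
ee_rot: [[0.936, -0.083, 0.343], [-0.078, -0.997, -0.029], [0.344, 0.0, -0.939]]
wrist_force: [-1.1, -0.1, 0.6]
gripper_width: 0.009
gripper_force: 0.2
```

```bash
python3 st.py
```

```text
20.25 [ 0.5953 -0.1786  0.1998] [-1.1095 -0.0985  0.5512] [0.1341 0.8649 0.0578]
20.3 [ 0.5953 -0.1786  0.1999] [-0.9241  0.5235 -0.5234] [0.0896 0.8011 0.0416]
```

The force peaked at about 4 N and then fell, so the tongue has passed the rollers. I'll push on to the bumpers.

Call:
servo_tool:
  commands:
    - [[1, 0.7, 0, 0.25, 0, 0, 0], [1, 1.4, 0, 0.5, 0, 0, 0], [1, 2.1, 0, 0.75, 0, 0, 0], [1, 2.8, 0, 1, 0, 0, 0], [1, 2.8, 0, 1, 0, 0, 0]]

```text
time_s: 20.8
tcp_pos: [0.5978, -0.1788, 0.1997]
ee_rot: [[0.936, -0.084, 0.342], [-0.079, -0.996, -0.029], [0.343, 0.0, -0.939]]
wrist_force: [-0.4, 0.3, -0.6]
gripper_width: 0.006
gripper_force: 0.2
```

```bash
python3 st.py
```

```text
20.8 [ 0.5978 -0.1788  0.1997] [-0.3713  0.2721 -0.5584] [0.0846 0.8072 0.0183]
20.85 [ 0.5978 -0.1789  0.1997] [-0.4015  0.9693  0.2292] [ 0.144   0.7915 -0.0191]
```

Call:
servo_tool:
  commands:
    - [[1, 0.7, 0, 0.25, 0, 0, 0], [1, 1.4, 0, 0.5, 0, 0, 0], [1, 2, 0, 0.7, 0, 0, 0], [1, 2, 0, 0.7, 0, 0, 0], [1, 2, 0, 0.7, 0, 0, 0]]

```text
time_s: 21.35
tcp_pos: [0.599, -0.1789, 0.1994]
ee_rot: [[0.936, -0.084, 0.341], [-0.079, -0.996, -0.029], [0.342, -0.0, -0.94]]
wrist_force: [-4.9, 0.6, 1.3]
gripper_width: 0.005
gripper_force: 2.0
```

```bash
python3 st.py
```

```text
21.35 [ 0.599  -0.1789  0.1994] [-4.8922  0.5654  1.2809] [0.5217 1.5972 0.1815]
21.4 [ 0.599  -0.1789  0.1994] [-4.2024  1.0115  2.5262] [0.4709 1.6459 0.1707]
```

Call:
servo_tool:
  commands:
    - [[1, 0.4, 0, 0.1, 0, 0, 0], [1, 0.7, 0, 0.2, 0, 0, 0], [1, 0.7, 0, 0.2, 0, 0, 0], [1, 0.7, 0, 0.2, 0, 0, 0], [1, 0.7, 0, 0.2, 0, 0, 0]]

```text
time_s: 21.9
tcp_pos: [0.5993, -0.179, 0.1993]
ee_rot: [[0.937, -0.084, 0.34], [-0.079, -0.996, -0.029], [0.341, -0.0, -0.94]]
wrist_force: [-6.4, 2.2, 3.2]
gripper_width: 0.003
gripper_force: 3.1
```

Call:
servo_tool:
  commands:
    - [[1, -1, 0, -0.3, 0, 0, 0], [1, -5, 0, -2, 0, 0, 0], [1, -15, 0, -6, 0, 0, 0], [1, -40, 0, -15, 0, 0, 0], [1, -75, 0, -28, 0, 0, 0]]

```text
time_s: 22.4
tcp_pos: [0.5208, -0.1723, 0.2002]
ee_rot: [[0.936, -0.083, 0.343], [-0.078, -0.997, -0.029], [0.345, 0.0, -0.939]]
wrist_force: [0.1, 0.2, 0.3]
gripper_width: 0.005
gripper_force: 0.0
```

Call:
servo_tool:
  commands:
    - [[1, 0, 0, -30, 0, 0, 0], [1, 0, 0, -70, 0, 0, 0], [1, -20, 0, -110, 0, 0, 0], [1, -40, 0, -130, 0, 0, 0], [1, -40, 0, -130, 0, 0, 0]]

```text
time_s: 22.9
tcp_pos: [0.4372, -0.1655, 0.3119]
ee_rot: [[0.933, -0.084, 0.349], [-0.079, -0.996, -0.029], [0.35, -0.001, -0.937]]
wrist_force: [0.5, -0.7, -0.1]
gripper_width: 0.001
gripper_force: 0.0
```

```bash
python3 st.py; python3 - <<'E'
from h import *
c=load('pics/last.npz');cv2.imwrite('pics/p9.png',cv2.resize(c['pixels'][90:320,210:370,::-1],(417,600),interpolation=cv2.INTER_CUBIC))
from station import r
t=r.capture('top');np.savez('pics/topf.npz',**t)
E
```

```text
22.9 [ 0.4372 -0.1655  0.3119] [ 0.4969 -0.6626 -0.0693] [0.0417 0.6957 0.0093]
22.95 [ 0.438  -0.1655  0.3105] [ 0.0555  0.6996 -1.0414] [ 0.0053  0.6608 -0.0122]
```

View pics/p9.png

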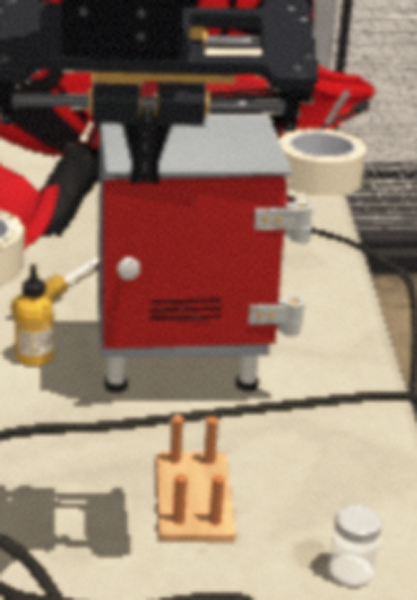

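The door is shut square under the overhang, its front spanning (103–285, 178–350). The bottle (33,330), jar (355,545) and stand are where they were, and the arm is clear.

```bash
python3 -c "
from station import r
print(r.finish_job())"
```

```text
the job is handed in; nothing more can be done
None
```

The red door is hung on both pins and shut, with the tongue past the catch rollers and the back on the bumpers. The arm was clear and the bottle, jar and stand looked unmoved, though I didn't check the green tape at the end. The job was handed in at about 23 s, and no verdict came back.

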